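# Weigh the horseshoe doorstop on the hook scale

## Task

Weigh the doorstop that is made from a horseshoe: hang it by the inside of its toe on the hook of the spring scale, let go and leave it hanging freely and still for a good second. Then lift it off the hook and stand it upright near the middle of the round steel plate, without dropping it, and let go.

Things in the scene. Friction and masses are not known exactly. Their poses are not given: they have to be found in the camera images.
- stop_grip (a point): Centre of the 16x16x46 mm upright grip on the horseshoe doorstop: steel horseshoe toe up on a 60x120x6 mm foot, 164 mm tall, 0.6-0.9 kg (the square-framed and gabled ones are not wanted). This point is 141 mm above the foot's underside, 41 above the toe's inside. z up, y along the foot's long side in the shoe's plane, x through its opening, 80 wide, 94 high (foot top to toe inside).
- hook_seat (a point): Top of the hook's level 10 mm round bar, 180 mm above the bench when empty; moves with the hook. x along the bar from free tip (nearer the robot) to the column, z up. The upturned tip is 40 mm away at -x, rising 21 mm above the bar's top; the column, 60 mm wide, 230 tall, is 110 mm away at +x. Nothing overhead. Thread the opening over the tip along x; hang within 25 mm of here.
- scale (a joint): How far the scale's hook is drawn down, in m: 0 empty, stop at 0.035. Spring of about 400 N/m, damped; the doorstop draws it down about 12 to 21 mm and it settles in about half a second.
- plate: Round flat dark steel plate, 200 mm across and 5 mm thick, fixed on the bench; origin at the centre of its underside, on the bench.
Things that resemble listed ones, but are neither listed nor needed, are in the scene too. What is shaped like the part that bears stop_grip but yellow is not meant. Leave any yellow look-alike of the plate alone.

How it is judged:
By the outcome, as a careful person would: the job done as asked, in the order asked, and still so for the second after the job is handed in, with the robot touching nothing.
It also fails if it takes over 53 s, if anything falls off the work surface, if the arm or the gripper's body presses on something with over 40 N, if the wrist force passes 120 N, or if a joint passes its speed limit or range.

## Robot

A 7-joint arm with a two-finger parallel gripper is mounted at the origin on the work surface. World frame = base frame: x ahead of the robot, y to its left, z up, the work surface at z = 0. Lengths are in m, angles in rad, forces in N, time in s.
With the tool pointing down it reaches from about 0.4 to 0.875 m from the base axis. Payload 19.3 kg.
Tool frame: the origin (TCP) lies midway between the tips of the shut fingers; the grasp point (between the pads) lies 19 mm behind it; z points along the fingers, y is the line along which they close (so a half turn about z gives the same grasp; the last joint's range is limited). The gripper opens to 85 mm and grips with 20 to 120 N. Pads are 22 mm wide; open, the fingers measure 114 mm over their backs; the gripper's body (76 mm by 85 mm) begins 54 mm behind the grasp point. The pads swing forward as they close: fully open they stand 13 mm farther back than shut.
Start: joints at [-1.245, 0.521, -0.036, 1.599, 0.021, 1.021, -0.113], TCP at [0.241, 0.577, 0.231] pointing down, gripper open.
Joint ranges: [-2.91, 2.91], [-0.3, 2.13], [-1.5, 1.42], [0.17, 2.43], [-1.26, 4.41], [0.16, 1.93], [-2.52, 2.52]. Speed limits (rad/s): [1.89, 1.89, 2.39, 2.39, 3.01, 3.01, 3.01].

## Interface

Orientations are given as a unit quaternion [w, x, y, z].
In Python, from workcell import ctrl, camera, calibration gives the robot as it stands. The module is installed in compiled form; this text tells all that it offers.
- The arm moves only by the tool move_arm, never from a script. Its argument "targets" is a list of rows, each a list of 6 numbers: the shift along the tool's x, y, z each as a share of 0.03 m, from -1 to 1, then the turn, a rotation vector about the tool's x, y, z each as a share of 2 pi rad, from -1 to 1. In form: [[tx, ty, tz, wx, wy, wz], ...]. A call has 1 to 5 rows; each row shifts and turns the commanded pose from where the row before left it, along the tool's axes as they then stand; what a row does not reach is not made up. A row lasts 1/12 s, in which the tool goes at most 41.7 mm and 7.16 degrees, less where a joint would pass 70% of its speed; a pose out of reach is approached as far as the arm can. A call with a number of a shift or a turn outside -1 to 1 is refused whole. A call with a gripper value outside its range is refused whole. "grip" is the opening, from -1 (shut) to 1 (fully open), set as the call begins (left out, the last holds). The fingers move at their own pace and stop on an object; the grip force is fixed at half the most. Time passes only in rows, so rows that do not move let the fingers close. It gives the time, the measured TCP pose, the force, the opening and the grip force at its end, in the units of the state.
- ctrl.observe(): the state, without advancing time (a new reading comes with each control period).
- camera(name): name is "side" or "top"; returns (picture, depth): 400x640x3 uint8, blue, green, red; 400x640 float32, m along the optical axis (not along the pixel's ray), 0 where there is no reading.
- calibration(name): a dict with "intrinsics" (3x3 intrinsics, pixels), "R" (3x3) and "t" (3): a world point X has camera coordinates R X + t. Camera axes: x right, y down, z forward; pixel columns grow to the right and rows downward; lengths in m; the calibration is good to about 2 mm. A picture is of the moment at which its call begins. calibration takes no time and is no camera call.
- ctrl.sign_off(): hands the job in; it is judged then, once.
The state is a dict: "time": time; "joint_pos": joint angles; "dq": joint speeds; "tau": joint torques, N m; "tool_pos": TCP position; "tcp_rot": TCP orientation; "ft_force": force on the tool from outside, world axes, zero at the start; "wrist_torque": the same for the moment, N m; "finger_gap": finger opening in m; "grasp_force": force on a finger pad.
Only numpy, scipy, OpenCV 4.12 (cv2) and the standard library are available. Lean on these libraries where they do the work, as an engineer would, in place of code of your own. Each camera call takes 0.05 s, during which the arm holds its last target. There are 200 camera calls.

## Working session

There is one attempt and no reset: what is moved stays moved. The work goes in short steps, Python scripts to look and compute and a tool call to move; the robot and the scene stay as the last step left them, time stands still between calls to the robot, and variables do not carry over. Pictures are saved under pics/ and viewed, at most 10 in all, crops included, and the job is handed in when it is done.

Besides the shell and the picture viewer there is one more tool, called as name(argument=value, ...), one argument or row to a line, values as JSON. move_arm: Moves the arm, as the interface text tells. Shift numbers are shares of 0.03 m and turn numbers shares of 2 pi rad, none past 1 either way. Its arguments: {"type":"object","properties":{"targets":{"type":"array"},"grip":{"type":"number"}},"required":["targets"]}

```bash
mkdir -p pics; cat > h.py <<'E'
import numpy as np, cv2
from workcell import ctrl, camera, calibration
def shot(n,f):
    p,d=camera(n); cv2.imwrite(f'pics/{f}.png',p); np.save(f'pics/{f}.npy',d); return p,d
def world(n,d):
    c=calibration(n);K=np.array(c['intrinsics']);R=np.array(c['R']);t=np.array(c['t'])
    v,u=np.mgrid[0:400,0:640]
    X=np.stack([(u-K[0,2])/K[0,0]*d,(v-K[1,2])/K[1,1]*d,d],-1)
    W=(X-t)@R; W[d==0]=np.nan; return W
E
python3 - <<'E'
from h import *
np.set_printoptions(precision=3,suppress=True)
for n in('side','top'):
    shot(n,n+'0'); c=calibration(n); print(n,c['intrinsics'],c['R'],-np.array(c['R']).T@c['t'])
s=ctrl.observe();print(s)
E
```

```text
side [[520.204   0.    312.734]
 [  0.    520.204 190.081]
 [  0.      0.      1.   ]] [[ 0.779 -0.628 -0.004]
 [-0.307 -0.375 -0.875]
 [ 0.547  0.682 -0.485]] [-0.374 -1.019  0.88 ]
top [[450.713   0.    316.106]
 [  0.    450.713 195.686]
 [  0.      0.      1.   ]] [[-0.01  -1.     0.01 ]
 [-0.982  0.008 -0.191]
 [ 0.191 -0.012 -0.982]] [0.27  0.067 1.329]
{'time': 0.1, 'joint_pos': array([-1.245,  0.522, -0.036,  1.6  ,  0.021,  1.021, -0.113]), 'dq': array([ 0.   , -0.002, -0.001,  0.001, -0.001, -0.002, -0.001]), 'tau': array([  0.004, -92.848,   1.984, -37.053,   0.018,   0.005,   0.   ]), 'tool_pos': array([0.241, 0.576, 0.231]), 'tcp_rot': array([-0.   ,  0.197,  0.98 , -0.   ]), 'ft_force': array([ 0.652,  0.377, -1.343]), 'wrist_torque': array([ 0.049,  0.067, -0.025]), 'grasp_force': 0.0, 'finger_gap': 0.08554947918335373}
```

View pics/side0.png

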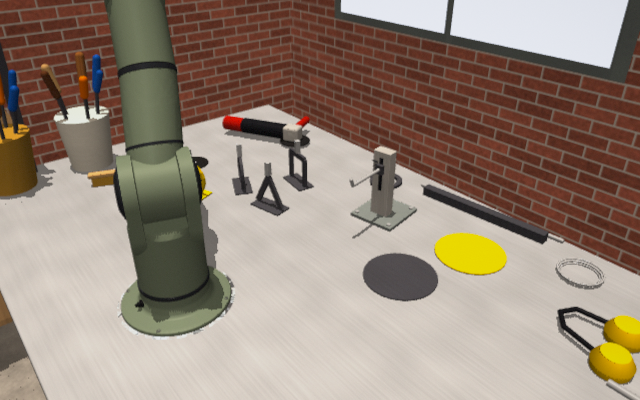

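View pics/top0.png

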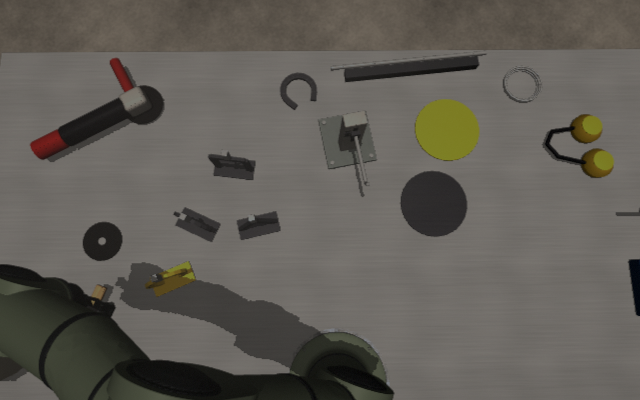

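The side view shows three dark stops at (241,170), (268,190) which is gabled, and (298,165). The scale is at (383,185) with its hook tip at (352,183), and the dark plate is at (400,275). In the top view the stops are at (233,165), (197,223) and (258,223), the plate at (434,204), and the hook bar runs from (355,135) to (366,183). I'll zoom in.

```bash
python3 - <<'E'
from h import *
np.set_printoptions(precision=3,suppress=True)
a=cv2.imread('pics/side0.png');b=cv2.imread('pics/top0.png')
A=cv2.resize(a[130:225,220:420],(800,380),interpolation=cv2.INTER_CUBIC)
B=cv2.resize(b[100:250,160:480],(800,375),interpolation=cv2.INTER_CUBIC)
cv2.imwrite('pics/z0.png',np.vstack([A,B])[:,:][:600] if 0 else A); cv2.imwrite('pics/z1.png',B)
Ws=world('side',np.load('pics/side0.npy'));Wt=world('top',np.load('pics/top0.npy'))
for u,v in[(241,170),(240,150),(268,190),(267,167),(297,145),(297,153),(300,184),(383,153),(400,275)]:print('s',u,v,Ws[v,u])
for u,v in[(233,170),(197,223),(258,223),(434,204),(355,117),(364,170),(366,183)]:print('t',u,v,Wt[v,u])
# tops of stops: points above .12 in region
m=(Wt[...,2]>.12)&(Wt[...,0]>.38)
n,l,s,c=cv2.connectedComponentsWithStats(m.astype(np.uint8))
for i in range(1,n):
    if s[i,4]>5:print(s[i],Wt[l==i].mean(0),np.nanmax(Wt[l==i][:,2]))
E
```

```text
s 241 170 [0.419 0.355 0.09 ]
s 240 150 [0.442 0.392 0.145]
s 268 190 [ 0.503  0.325 -0.003]
s 267 167 [0.436 0.221 0.148]
s 297 145 [0.61  0.292 0.15 ]
s 297 153 [0.606 0.288 0.122]
s 300 184 [0.608 0.276 0.005]
s 383 153 [ 0.665 -0.057  0.229]
s 400 275 [ 0.503 -0.299  0.003]
t 233 170 [0.608 0.3   0.008]
t 197 223 [0.433 0.374 0.116]
t 258 223 [0.446 0.223 0.006]
t 434 204 [ 0.499 -0.301  0.007]
t 355 117 [ 0.687 -0.048  0.235]
t 364 170 [ 0.561 -0.074  0.18 ]
t 366 183 [ 0.522 -0.076  0.199]
[340 111  30  75 827] [ 0.655 -0.051  0.201] 0.23740520905612833
[222 150   9  11  77] [0.614 0.295 0.152] 0.16944395685287075
[212 154   4   4   8] [0.621 0.335 0.121] 0.12174913690164155
[179 213  12  10  69] [0.444 0.397 0.154] 0.16983984091440962
[248 214   9   9  61] [0.439 0.22  0.157] 0.17053259393922146
```

View pics/z0.png

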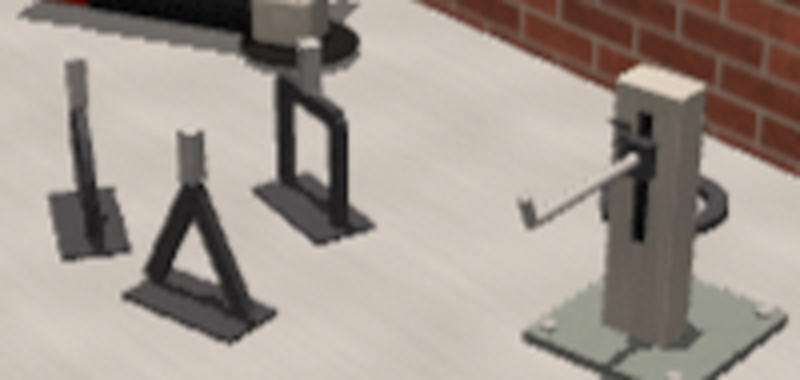

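View pics/z1.png

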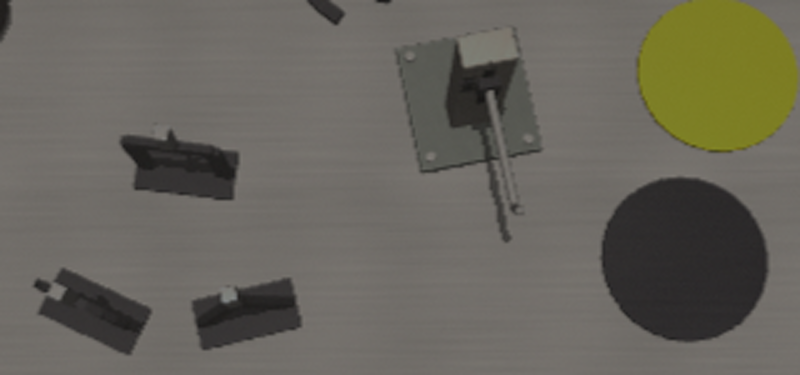

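The crops settle it: the square-framed stop is near world (0.61,0.29) and the gabled one near (0.44,0.22). The horseshoe, seen edge-on at crop (80,150), is near (0.44,0.39). Next I'll measure it, the bar and the plate.

```bash
cat >> h.py <<'E'
def ray(n,u,v,z):
    c=calibration(n);K=np.array(c['intrinsics']);R=np.array(c['R']);C=-R.T@np.array(c['t'])
    d=R.T@np.linalg.inv(K)@[u,v,1]; return C+d*(z-C[2])/d[2]
def rel(dw):  # world shift -> tool shares
    from scipy.spatial.transform import Rotation as Ro
    q=ctrl.observe()['tcp_rot']; return Ro.from_quat(np.r_[q[1:],q[0]]).inv().apply(dw)/.03
E
python3 - <<'E'
from h import *
np.set_printoptions(precision=3,suppress=True)
Wt=world('top',np.load('pics/top0.npy'));b=cv2.imread('pics/top0.png')
Ws=world('side',np.load('pics/side0.npy'))
g=b.max(2)
def near(W,x,y,r):return np.hypot(W[...,0]-x,W[...,1]-y)<r
# foot: dark low px
m=(g<75)&near(Wt,.445,.375,.1)&(Wt[...,2]<.03)
n,l,s,c=cv2.connectedComponentsWithStats(m.astype(np.uint8));i=1+s[1:,4].argmax()
v,u=np.nonzero(m);P=np.array([ray('top',a,bb,.006)[:2] for a,bb in zip(u,v)])
r=cv2.minAreaRect((P*1000).astype(np.float32));print('foot',r,len(P))
for nm,W in(('t',Wt),('s',Ws)):
    q=W[near(W,.445,.385,.05)&(W[...,2]>.13)];print('grip',nm,len(q),np.median(q,0),q[:,2].max())
    q=W[near(W,.445,.385,.08)&(W[...,2]>.03)&(W[...,2]<.115)];
    if len(q):w,V=np.linalg.eigh(np.cov(q[:,:2].T));print(' shoe',q.mean(0),V[:,1],np.sqrt(w))
m=near(Wt,.56,-.07,.08)&(Wt[...,2]>.15)&(Wt[...,2]<.21)&(Wt[...,0]<.66)
v,u=np.nonzero(m);q=Wt[m];
P=np.array([ray('top',a,bb,.178)[:2] for a,bb in zip(u,v)])
vx,vy,x0,y0=cv2.fitLine(P.astype(np.float32),cv2.DIST_HUBER,0,.001,.001).ravel();print('bar',vx,vy,x0,y0,len(P),q[:,:].min(0),q.max(0),np.degrees(np.arctan2(vy,vx)))
m=near(Ws,.56,-.07,.08)&(Ws[...,2]>.15)&(Ws[...,2]<.21)&(Ws[...,0]<.64)
q=Ws[m];vx,vy,x0,y0=cv2.fitLine(q[:,:2].astype(np.float32),cv2.DIST_HUBER,0,.001,.001).ravel();print('bar s',vx,vy,x0,y0,len(q),q.min(0),q.max(0))
q=Wt[near(Wt,.665,-.05,.09)&(Wt[...,2]>.22)];r=cv2.minAreaRect((q[:,:2]*1000).astype(np.float32));print('col',r)
m=(g<70)&near(Wt,.5,-.3,.13)
v,u=np.nonzero(m);P=np.array([ray('top',a,bb,.005)[:2] for a,bb in zip(u,v)]);print('plate',P.mean(0),cv2.minEnclosingCircle((P*1000).astype(np.float32)))
E
```

```text
foot ((436.8814697265625, 370.08502197265625), (188.0909881591797, 78.72001647949219), 76.7305679321289) 671
grip t 62 [0.443 0.397 0.163] 0.16983984091440962
 shoe [0.436 0.382 0.097] [0.423 0.906] [0.003 0.036]
grip s 55 [0.44  0.396 0.148] 0.16476156399653505
 shoe [0.431 0.381 0.075] [0.398 0.917] [0.003 0.038]
bar 0.9814184 0.19188018 0.57885265 -0.06885647 172 [ 0.516 -0.083  0.174] [ 0.638 -0.052  0.205] 11.062529
bar s 0.9857381 0.16828676 0.5761034 -0.07041864 121 [ 0.514 -0.086  0.169] [ 0.638 -0.051  0.202]
col ((684.9495849609375, -49.078208923339844), (36.89271926879883, 61.268985748291016), 11.539796829223633)Traceback (most recent call last):
  File "<stdin>", line 24, in <module>
  File "h.py", line 11, in ray
    c=calibration(n);K=np.array(c['intrinsics']);R=np.array(c['R']);C=-R.T@np.array(c['t'])
ValueError: time passes only in moves, steps and waits
```

move_arm(
  targets=[
    [-0.85,-0.295,0,0,0,0.004],
    [-0.85,-0.295,0,0,0,0],
    [-0.85,-0.295,0,0,0,0],
    [-0.85,-0.295,0,0,0,0],
    [-0.85,-0.295,0,0,0,0],
  ],
  grip=1,
)

```text
time: 0.52
tool_pos: [0.3404, 0.4835, 0.231]
tcp_rot: [-0.0, 0.209, 0.978, -0.0]
ft_force: [-0.7, -0.2, -0.5]
finger_gap: 0.0854
grasp_force: 0.0
```

move_arm(
  targets=[
    [-0.85,-0.295,0,0,0,0],
    [-0.85,-0.295,0,0,0,0],
    [-0.85,-0.295,0,0,0,0],
    [-0.85,-0.295,0,0,0,0],
    [-0.85,-0.295,0,0,0,0],
  ],
)

```text
time: 0.93
tool_pos: [0.4388, 0.391, 0.2311]
tcp_rot: [-0.0, 0.209, 0.978, -0.0]
ft_force: [-0.4, 0.2, -0.4]
finger_gap: 0.0855
grasp_force: 0.0
```

move_arm(
  targets=[
    [0,0,0.2,0,0,0],
    [0,0,0,0,0,0],
    [0,0,0,0,0,0],
  ],
)

```text
time: 1.18
tool_pos: [0.4374, 0.3925, 0.2249]
tcp_rot: [-0.0, 0.209, 0.978, -0.0]
ft_force: [-0.9, 0.2, -0.7]
finger_gap: 0.0854
grasp_force: 0.0
```

```bash
python3 - <<'E'
from h import *
np.set_printoptions(precision=4,suppress=True)
p,d=shot('side','side1');p2,d2=shot('top','top1')
s=ctrl.observe();print(s['tool_pos'],s['tcp_rot'],s['joint_pos'],s['ft_force'])
W=world('side',d)
q=W[(np.hypot(W[...,0]-.44,W[...,1]-.396)<.025)&(W[...,2]>.125)&(W[...,2]<.17)];print(len(q),np.median(q,0))
g=p2.max(2);W=world('top',d2);m=(g<70)&(np.hypot(W[...,0]-.5,W[...,1]+.3)<.13)
v,u=np.nonzero(m);print('plate',u.mean(),v.mean(),ray('top',u.mean(),v.mean(),.005))
cv2.imwrite('pics/z2.png',cv2.resize(p[60:220,180:360],(675,600),interpolation=cv2.INTER_CUBIC))
print(rel(np.array([.441,.3965,.231])-s['tool_pos']))
E
```

```text
[0.4372 0.3931 0.2253] [-0.0002  0.2082  0.9781  0.    ] [-0.8414  0.4687  0.012   1.709  -0.0071  0.9641  0.3246] [-0.3541 -0.4887 -0.4673]
60 [0.439  0.3962 0.1465]
plate 433.2063823441694 203.36683566954966 [ 0.5013 -0.2995  0.005 ]
[-0.0706  0.1559 -0.1896]
```

View pics/z2.png

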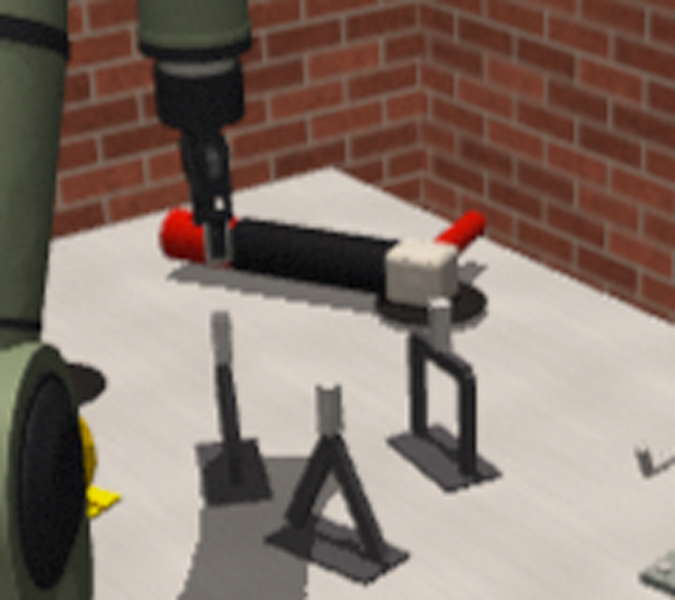

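The fingers at crop (217,240) are right above the grip at (222,335). I'll go down 99 mm and close.

move_arm(
  targets=[
    [-0.07,0.155,0.65,0,0,0],
    [0,0,0.65,0,0,0],
    [0,0,0.65,0,0,0],
    [0,0,0.65,0,0,0],
    [0,0,0.65,0,0,0],
  ],
)

```text
time: 1.7
tool_pos: [0.4411, 0.3965, 0.1271]
tcp_rot: [-0.0, 0.208, 0.978, 0.0]
ft_force: [-0.2, 0.2, -0.0]
finger_gap: 0.0854
grasp_force: 0.0
```

move_arm(
  targets=[
    [0,0,0.05,0,0,0],
    [0,0,0,0,0,0],
    [0,0,0,0,0,0],
  ],
)

```text
time: 1.95
tool_pos: [0.4419, 0.3963, 0.1273]
tcp_rot: [0.0, 0.209, 0.978, 0.0]
ft_force: [0.6, -0.5, 0.3]
finger_gap: 0.0856
grasp_force: 0.0
```

move_arm(
  targets=[
    [0,0,0,0,0,0],
    [0,0,0,0,0,0],
    [0,0,0,0,0,0],
    [0,0,0,0,0,0],
    [0,0,0,0,0,0],
  ],
  grip=-1,
)

```text
time: 2.37
tool_pos: [0.4421, 0.396, 0.1268]
tcp_rot: [0.0, 0.209, 0.978, 0.001]
ft_force: [2.1, 3.6, 3.4]
finger_gap: 0.0255
grasp_force: 2.6
```

move_arm(
  targets=[
    [0,0,0,0,0,0],
    [0,0,0,0,0,0],
    [0,0,0,0,0,0],
    [0,0,0,0,0,0],
    [0,0,0,0,0,0],
  ],
)

```text
time: 2.78
tool_pos: [0.4416, 0.3953, 0.1259]
tcp_rot: [-0.0, 0.209, 0.978, -0.0]
ft_force: [-0.6, -0.5, -6.5]
finger_gap: 0.0151
grasp_force: 61.0
```

move_arm(
  targets=[
    [0,0,-0.2,0,0,0],
    [0,0,-0.4,0,0,0],
    [0,0,-0.6,0,0,0],
    [0,0,-0.8,0,0,0],
    [0,0,-0.8,0,0,0],
  ],
)

```text
time: 3.2
tool_pos: [0.4417, 0.3954, 0.2121]
tcp_rot: [-0.0, 0.209, 0.978, -0.0]
ft_force: [0.7, 0.4, -7.3]
finger_gap: 0.0151
grasp_force: 61.0
```

move_arm(
  targets=[
    [0,0,-0.8,0,0,0],
    [0,0,-0.8,0,0,0],
    [0,0,-0.8,0,0,0],
    [0,0,-0.8,0,0,0],
    [0,0,-0.3,0,0,0],
  ],
)

```text
time: 3.62
tool_pos: [0.4424, 0.396, 0.3197]
tcp_rot: [0.001, 0.209, 0.978, 0.002]
ft_force: [0.1, 1.1, -6.0]
finger_gap: 0.0155
grasp_force: 61.0
```

move_arm(
  targets=[
    [0,0,0,0,0,0],
    [0,0,0,0,0,0],
    [0,0,0,0,0,0],
  ],
)

```text
time: 3.87
tool_pos: [0.4413, 0.3951, 0.3139]
tcp_rot: [-0.001, 0.209, 0.978, -0.001]
ft_force: [-0.3, 0.7, -7.8]
finger_gap: 0.0154
grasp_force: 61.0
```

```bash
python3 - <<'E'
from h import *
np.set_printoptions(precision=4,suppress=True)
s=ctrl.observe();print(s['tool_pos'],s['tcp_rot'],s['joint_pos'],s['ft_force'])
a=np.radians(11);u=np.array([np.cos(a),np.sin(a),0])
pre=np.array([.558,-.073,0])-.13*u; print('pre',pre, rel(np.r_[pre[:2],s['tool_pos'][2]]-s['tool_pos']))
p,d=shot('side','side2');W=world('side',d)
x,y,z=s['tool_pos']
q=W[(np.hypot(W[...,0]-x,W[...,1]-y)<.09)&(W[...,2]>.1)&(W[...,2]<z-.01)];
for lo in np.arange(.14,.32,.02):
    k=q[(q[:,2]>lo)&(q[:,2]<lo+.02)];print(lo,len(k),k.mean(0) if len(k) else 0)
E
```

```text
[0.4413 0.3951 0.3139] [-0.0006  0.2089  0.9779 -0.0009] [-0.8451  0.3956  0.0209  1.5852 -0.0088  1.163   0.3276] [-0.3025  0.684  -7.8084]
pre [ 0.4304 -0.0978  0.    ] [ -6.3801 -15.1464   0.0252]
0.14 0 0
0.16 0 0
0.18 241 [0.4321 0.3827 0.1942]
0.19999999999999998 27 [0.4335 0.3871 0.2103]
0.21999999999999997 39 [0.4335 0.3858 0.2294]
0.23999999999999996 36 [0.431  0.379  0.2497]
0.25999999999999995 33 [0.4261 0.3701 0.2699]
0.2799999999999999 37 [0.425  0.3672 0.2907]
0.29999999999999993 7 [0.4313 0.3786 0.3016]
```

move_arm(
  targets=[
    [-0.15,-0.35,0,0,0,0],
    [-0.25,-0.6,0,0,0,0],
    [-0.375,-0.89,0,0,0,0],
    [-0.375,-0.89,0,0,0,0],
    [-0.375,-0.89,0,0,0,0],
  ],
)

```text
time: 4.33
tool_pos: [0.4386, 0.2759, 0.3142]
tcp_rot: [-0.001, 0.209, 0.978, -0.001]
ft_force: [1.2, -0.5, -6.5]
finger_gap: 0.0153
grasp_force: 61.0
```

move_arm(
  targets=[
    [-0.375,-0.89,0,0,0,0],
    [-0.375,-0.89,0,0,0,0],
    [-0.375,-0.89,0,0,0,0],
    [-0.375,-0.89,0,0,0,0],
    [-0.375,-0.89,0,0,0,0],
  ],
)

```text
time: 4.75
tool_pos: [0.4353, 0.1311, 0.3146]
tcp_rot: [-0.0, 0.209, 0.978, -0.0]
ft_force: [0.8, 0.5, -6.9]
finger_gap: 0.015
grasp_force: 61.0
```

move_arm(
  targets=[
    [-0.375,-0.89,0,0,0,0],
    [-0.375,-0.89,0,0,0,0],
    [-0.375,-0.89,0,0,0,0],
    [-0.375,-0.89,0,0,0,0],
    [-0.375,-0.89,0,0,0,0],
  ],
)

```text
time: 5.17
tool_pos: [0.4319, -0.0136, 0.3147]
tcp_rot: [-0.0, 0.209, 0.978, -0.0]
ft_force: [0.8, 0.7, -7.1]
finger_gap: 0.0153
grasp_force: 61.0
```

move_arm(
  targets=[
    [-0.375,-0.89,0,0,0,0],
    [-0.375,-0.89,0,0,0,0],
    [-0.3,-0.7,0,0,0,0],
    [-0.15,-0.35,0,0,0,0],
  ],
)

```text
time: 5.5
tool_pos: [0.4298, -0.1073, 0.3147]
tcp_rot: [-0.0, 0.21, 0.978, -0.001]
ft_force: [0.7, -0.7, -7.6]
finger_gap: 0.0148
grasp_force: 61.0
```

move_arm(
  targets=[
    [0,0,0,0,0,-0.0163],
    [0,0,0,0,0,-0.0163],
    [0,0,0,0,0,-0.0163],
    [0,0,0,0,0,-0.0163],
    [0,0,0,0,0,-0.0163],
  ],
)

```text
time: 5.92
tool_pos: [0.4303, -0.1043, 0.3146]
tcp_rot: [-0.001, -0.048, 0.999, 0.0]
ft_force: [-1.1, -0.4, -6.4]
finger_gap: 0.0155
grasp_force: 61.0
```

move_arm(
  targets=[
    [0,0,0,0,0,-0.016],
    [0,0,0,0,0,0],
    [0,0,0,0,0,0],
    [0,0,0,0,0,0],
  ],
)

```text
time: 6.25
tool_pos: [0.4306, -0.1042, 0.315]
tcp_rot: [-0.0, -0.094, 0.996, 0.0]
ft_force: [-0.9, -0.3, -7.3]
finger_gap: 0.0152
grasp_force: 61.0
```

```bash
python3 - <<'E'
from h import *
np.set_printoptions(precision=4,suppress=True)
p,d=shot('side','side3');p2,d2=shot('top','top3')
s=ctrl.observe();print(s['tool_pos'],s['tcp_rot'],s['joint_pos'],s['ft_force'],s['finger_gap'])
a=np.radians(11);u=np.array([np.cos(a),np.sin(a),0])
pre=np.array([.558,-.073,0])-.13*u; print('pre', rel(np.r_[pre[:2],s['tool_pos'][2]]-s['tool_pos']))
cv2.imwrite('pics/z3.png',cv2.resize(p[60:260,240:440],(600,600),interpolation=cv2.INTER_CUBIC))
E
```

```text
[ 0.4308 -0.1041  0.3152] [-0.0001 -0.0945  0.9955  0.    ] [-0.1393  0.1318  0.2725  1.9496 -0.0404  1.0655  1.9105] [ 0.304  -0.5008 -6.6924] 0.015184248828740993
pre [-0.0253  0.2099 -0.    ]
```

View pics/z3.png

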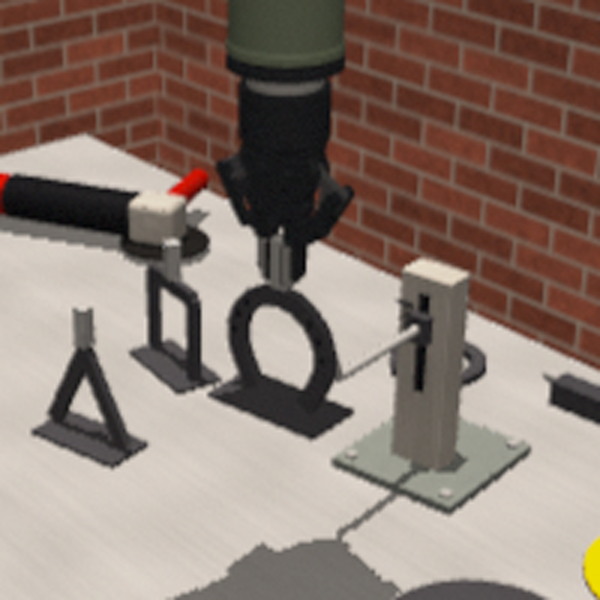

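The held part is the horseshoe, with the opening at crop (283,345) facing along the bar and the hook tip at about (340,375). Before threading I'll check that the shoe is centred on the grip and on the bar line.

```bash
python3 - <<'E'
from h import *
np.set_printoptions(precision=4,suppress=True)
s=ctrl.observe();T=s['tool_pos'];a=np.radians(11);ux=np.array([np.cos(a),np.sin(a)]);uy=np.array([-ux[1],ux[0]])
for n in('side','top'):
    W=world(n,np.load(f'pics/{n}3.npy'));D=W[...,:2]-T[:2];X=D@ux;Y=D@uy;Z=W[...,2]
    for lo,hi in((.185,.2),(.22,.25),(.25,.28),(.3,.315)):
        m=(abs(X)<.05)&(abs(Y)<.09)&(Z>lo)&(Z<hi)
        if m.sum():print(n,lo,m.sum(),'X',np.percentile(X[m],[2,98]),'Y',np.percentile(Y[m],[2,98]))
    m=(X>.085)&(X<.2)&(abs(Y)<.05)&(Z>.165)&(Z<.21);print('bar',m.sum(),'X',X[m].min(),'Y near',np.median(Y[m&(X<.13)]),'far',np.median(Y[m&(X>.16)]))
E
```

```text
side 0.185 492 X [-0.0335  0.0263] Y [-0.0592  0.0575]
side 0.22 160 X [-0.0104  0.0023] Y [-0.0567  0.0554]
side 0.25 159 X [-0.0106  0.0022] Y [-0.0575  0.0533]
side 0.3 66 X [-0.0113  0.002 ] Y [-0.0255  0.0252]
bar 93 X 0.08883946747457287 Y near 0.005721131703165161 far 0.0049048559905509785
top 0.185 320 X [-0.0293  0.0287] Y [-0.0003  0.0582]
top 0.22 17 X [-0.0047  0.001 ] Y [0.0275 0.0554]
top 0.25 32 X [-0.0049  0.005 ] Y [0.0348 0.0561]
bar 153 X 0.08871394061500788 Y near 0.007893366059204833 far 0.007243420592745126
```

Centred and parallel: I need a 6.5 mm shift in y, 75 mm down, then 130 mm along the bar.

move_arm(
  targets=[
    [0,0.11,0.3,0,0,0],
    [0,0.11,0.6,0,0,0],
    [0,0,0.7,0,0,0],
    [0,0,0.6,0,0,0],
    [0,0,0.3,0,0,0],
  ],
)

```text
time: 6.77
tool_pos: [0.4286, -0.0972, 0.238]
tcp_rot: [-0.001, -0.095, 0.995, 0.0]
ft_force: [-0.2, -0.4, -7.4]
finger_gap: 0.0151
grasp_force: 60.9
```

move_arm(
  targets=[
    [-0.2,0,0,0,0,0],
    [-0.3,0,0,0,0,0],
    [-0.3,0,0,0,0,0],
    [-0.3,0,0,0,0,0],
    [-0.3,0,0,0,0,0],
  ],
)

```text
time: 7.18
tool_pos: [0.4725, -0.0893, 0.2409]
tcp_rot: [0.001, -0.096, 0.995, -0.0]
ft_force: [0.3, -0.3, -6.1]
finger_gap: 0.0153
grasp_force: 61.0
```

move_arm(
  targets=[
    [-0.3,0,0,0,0,0],
    [-0.3,0,0,0,0,0],
    [-0.3,0,0,0,0,0],
    [-0.3,0,0,0,0,0],
    [-0.3,0,0,0,0,0],
  ],
)

```text
time: 7.6
tool_pos: [0.516, -0.0809, 0.2403]
tcp_rot: [-0.0, -0.096, 0.995, -0.0]
ft_force: [-0.0, 0.2, -6.9]
finger_gap: 0.0152
grasp_force: 61.0
```

move_arm(
  targets=[
    [-0.3,0,0,0,0,0],
    [-0.3,0,0,0,0,0],
    [-0.3,0,0,0,0,0],
    [-0.3,0,0,0,0,0],
    [-0.25,0,0,0,0,0],
  ],
)

```text
time: 8.02
tool_pos: [0.5588, -0.0725, 0.2403]
tcp_rot: [0.0, -0.096, 0.995, -0.0]
ft_force: [0.6, 0.0, -7.0]
finger_gap: 0.0149
grasp_force: 61.0
```

```bash
python3 - <<'E'
from h import *
np.set_printoptions(precision=4,suppress=True)
p,d=shot('side','side4')
s=ctrl.observe();print(s['tool_pos'],s['tcp_rot'],s['ft_force'],s['finger_gap'])
print(rel(np.r_[.558,-.0725,.24]-s['tool_pos']))
cv2.imwrite('pics/z4.png',cv2.resize(p[80:240,300:460],(600,600),interpolation=cv2.INTER_CUBIC))
E
```

```text
[ 0.5599 -0.0721  0.2402] [ 0.0004 -0.0961  0.9954 -0.    ] [ 0.5146  0.4351 -6.7078] 0.015358434864188034
[ 0.0639 -0.0028  0.0065]
```

View pics/z4.png

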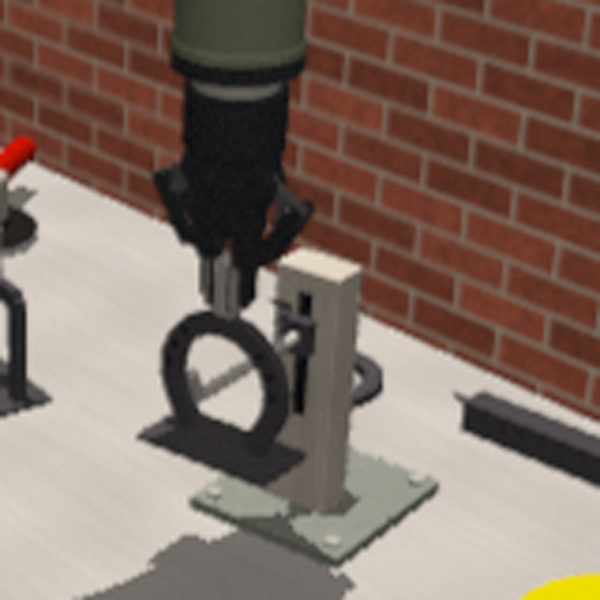

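The hook is threaded through the opening, with its tip at crop (195,378) in front of the shoe. Now I'll lower gently and watch the vertical force.

move_arm(
  targets=[
    [0,0,0.25,0,0,0],
    [0,0,0.25,0,0,0],
    [0,0,0.25,0,0,0],
    [0,0,0.2,0,0,0],
    [0,0,0.1,0,0,0],
  ],
)

```text
time: 8.48
tool_pos: [0.5571, -0.0728, 0.2076]
tcp_rot: [-0.001, -0.096, 0.995, 0.0]
ft_force: [-0.6, -1.0, -7.4]
finger_gap: 0.0152
grasp_force: 60.9
```

move_arm(
  targets=[
    [0,0,0.1,0,0,0],
    [0,0,0.1,0,0,0],
    [0,0,0.1,0,0,0],
    [0,0,0,0,0,0],
    [0,0,0,0,0,0],
  ],
)

```text
time: 8.9
tool_pos: [0.5578, -0.0728, 0.1999]
tcp_rot: [0.0, -0.096, 0.995, -0.0]
ft_force: [-2.4, -0.8, -4.3]
finger_gap: 0.0155
grasp_force: 61.2
```

move_arm(
  targets=[
    [0,0,0.1,0,0,0],
    [0,0,0.1,0,0,0],
    [0,0,0,0,0,0],
    [0,0,0,0,0,0],
    [0,0,0,0,0,0],
  ],
)

```text
time: 9.32
tool_pos: [0.558, -0.0728, 0.1939]
tcp_rot: [0.0, -0.096, 0.995, -0.0]
ft_force: [0.9, -0.4, -1.8]
finger_gap: 0.0151
grasp_force: 61.6
```

move_arm(
  targets=[
    [0,0,0.1,0,0,0],
    [0,0,0,0,0,0],
    [0,0,0,0,0,0],
    [0,0,0,0,0,0],
    [0,0,0,0,0,0],
  ],
)

```text
time: 9.73
tool_pos: [0.5579, -0.0728, 0.1909]
tcp_rot: [0.0, -0.096, 0.995, -0.0]
ft_force: [0.5, -0.4, -1.1]
finger_gap: 0.0151
grasp_force: 61.8
```

```bash
python3 - <<'E'
from h import *
f=[]
for i in range(6): camera('side'); f.append(ctrl.observe()['ft_force'])
print(np.mean(f,0),ctrl.observe()['tool_pos'])
E
```

```text
[ 0.98647143 -0.4470999  -0.7271743 ] [ 0.5578664  -0.07276699  0.19086201]
```

move_arm(
  targets=[
    [0,0,0.05,0,0,0],
    [0,0,0,0,0,0],
  ],
)

```text
time: 10.2
tool_pos: [0.5578, -0.0728, 0.1891]
tcp_rot: [0.0, -0.096, 0.995, -0.0]
ft_force: [2.1, -0.3, 0.1]
finger_gap: 0.0152
grasp_force: 61.9
```

move_arm(
  targets=[
    [0,0,0,0,0,0],
    [0,0,0,0,0,0],
    [0,0,0,0,0,0],
    [0,0,0,0,0,0],
    [0,0,0,0,0,0],
  ],
  grip=1,
)

```text
time: 10.62
tool_pos: [0.5577, -0.0728, 0.1893]
tcp_rot: [-0.0, -0.096, 0.995, 0.0]
ft_force: [0.5, -0.3, 0.9]
finger_gap: 0.0749
grasp_force: 0.0
```

move_arm(
  targets=[
    [0,0,0,0,0,0],
    [0,0,0,0,0,0],
    [0,0,0,0,0,0],
    [0,0,0,0,0,0],
    [0,0,0,0,0,0],
  ],
)

```text
time: 11.03
tool_pos: [0.5578, -0.0728, 0.1893]
tcp_rot: [0.0, -0.096, 0.995, -0.0]
ft_force: [-0.3, 0.4, -0.1]
finger_gap: 0.0859
grasp_force: 0.0
```

move_arm(
  targets=[
    [0,0,-0.4,0,0,0],
    [0,0,-0.6,0,0,0],
    [0,0,-0.6,0,0,0],
    [0,0,-0.6,0,0,0],
    [0,0,-0.3,0,0,0],
  ],
)

```text
time: 11.45
tool_pos: [0.5583, -0.0729, 0.2663]
tcp_rot: [0.001, -0.096, 0.995, -0.0]
ft_force: [-0.2, -0.2, 0.2]
finger_gap: 0.0855
grasp_force: 0.0
```

```bash
python3 - <<'E'
from h import *
np.set_printoptions(precision=4,suppress=True)
for k in range(10):
    p,d=camera('side'); W=world('side',d)
    q=W[(np.hypot(W[...,0]-.556,W[...,1]+.073)<.025)&(W[...,2]>.18)&(W[...,2]<.222)]
    if k%3==0: print(len(q),q.mean(0),q[:,2].max())
s=ctrl.observe();print(s['time'],s['tool_pos'],s['ft_force'],s['finger_gap'])
p,d=shot('side','side5');shot('top','top5')
cv2.imwrite('pics/z5.png',cv2.resize(p[80:240,300:460],(600,600),interpolation=cv2.INTER_CUBIC))
E
```

```text
98 [ 0.5525 -0.0783  0.2009] 0.22178803924863774
100 [ 0.5525 -0.0781  0.2004] 0.22183152940143144
96 [ 0.5524 -0.0777  0.2011] 0.2215945577071337
105 [ 0.5526 -0.0778  0.1994] 0.22167761692513446
11.95 [ 0.5576 -0.0727  0.2637] [-0.1823  0.1806  0.3147] 0.08531993440861182
```

View pics/z5.png

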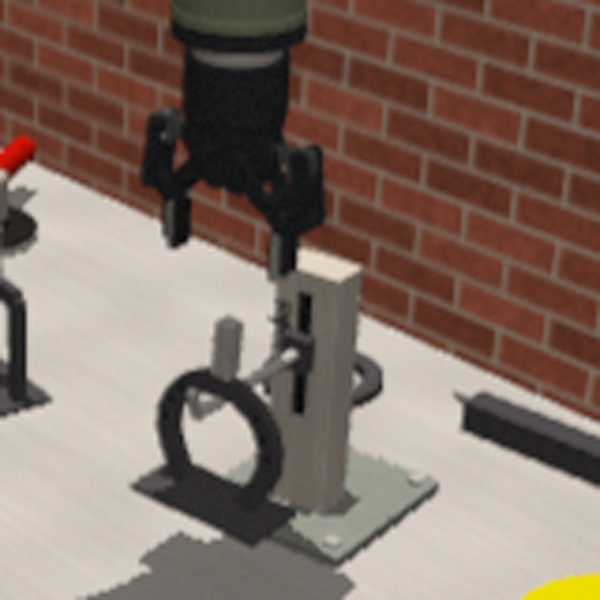

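It hangs on the hook, clear of the fingers: grip at crop (228,345), pointer drawn down. I'll wait another 1.25 s, then check its pose again.

move_arm(
  targets=[
    [0,0,0,0,0,0],
    [0,0,0,0,0,0],
    [0,0,0,0,0,0],
    [0,0,0,0,0,0],
    [0,0,0,0,0,0],
  ],
)

```text
time: 12.47
tool_pos: [0.5578, -0.0728, 0.2643]
tcp_rot: [0.0, -0.096, 0.995, -0.0]
ft_force: [0.3, -0.1, -0.3]
finger_gap: 0.0855
grasp_force: 0.0
```

move_arm(
  targets=[
    [0,0,0,0,0,0],
    [0,0,0,0,0,0],
    [0,0,0,0,0,0],
    [0,0,0,0,0,0],
    [0,0,0,0,0,0],
  ],
)

```text
time: 12.88
tool_pos: [0.5578, -0.0728, 0.2643]
tcp_rot: [-0.0, -0.096, 0.995, -0.0]
ft_force: [-0.1, 0.7, -0.3]
finger_gap: 0.0854
grasp_force: 0.0
```

move_arm(
  targets=[
    [0,0,0,0,0,0],
    [0,0,0,0,0,0],
    [0,0,0,0,0,0],
    [0,0,0,0,0,0],
    [0,0,0,0,0,0],
  ],
)

```text
time: 13.3
tool_pos: [0.5578, -0.0727, 0.2643]
tcp_rot: [-0.0, -0.096, 0.995, -0.0]
ft_force: [-0.6, -0.7, -0.0]
finger_gap: 0.0853
grasp_force: 0.0
```

```bash
python3 - <<'E'
from h import *
np.set_printoptions(precision=4,suppress=True)
s=ctrl.observe();T=s['tool_pos'];a=np.radians(11);ux=np.array([np.cos(a),np.sin(a)]);uy=np.array([-ux[1],ux[0]])
print(s['time'],T)
for f in('side5','side6'):
    if f=='side6':shot('side',f)
    W=world('side',np.load(f'pics/{f}.npy'));D=W[...,:2]-T[:2];X=D@ux;Y=D@uy;Z=W[...,2]
    for lo,hi in((.05,.075),(.09,.12),(.175,.19),(.19,.205),(.205,.225)):
        m=(abs(X)<.05)&(abs(Y)<.07)&(Z>lo)&(Z<hi)
        if lo>.17:m&=(abs(Y)<.02)&(abs(X)<.02)
        if m.sum():print(lo,m.sum(),'X',X[m].mean(),np.percentile(X[m],[2,98]),'Y',Y[m].mean(),np.percentile(Y[m],[2,98]),Z[m].max())
E
```

```text
13.3 [ 0.5578 -0.0727  0.2643]
0.05 426 X -0.00835983543454013 [-0.0341  0.0264] Y -0.0014082554930320628 [-0.0544  0.0607] 0.0749882928459097
0.09 127 X -0.005294692486016035 [-0.0115  0.002 ] Y 0.0023619113537225005 [-0.0546  0.0572] 0.11988372102592539
0.175 46 X -0.004383349192460525 [-0.0103  0.0048] Y -0.001944656610301725 [-0.0189  0.0185] 0.18932550222662184
0.19 35 X -0.006039715935387563 [-0.013   0.0047] Y -0.003954271059813674 [-0.0109  0.0061] 0.20480498416597415
0.205 48 X -0.006568959422855471 [-0.0134  0.0048] Y -0.005851897869625952 [-0.0131  0.0038] 0.22490422230527063
0.05 425 X -0.008644500335355043 [-0.0343  0.0264] Y -0.0011458014481660391 [-0.0558  0.0615] 0.07498148557634189
0.09 129 X -0.005396396440456274 [-0.0112  0.0029] Y 0.0038333185270732185 [-0.0532  0.0566] 0.11966051866805945
0.175 47 X -0.004887684306092939 [-0.0118  0.0039] Y -0.0019201643392850786 [-0.017   0.0171] 0.18995634360173397
0.19 34 X -0.0067499887544724075 [-0.0129  0.0036] Y -0.00491763695098156 [-0.0117  0.007 ] 0.20395492280910307
0.205 47 X -0.005887277590224084 [-0.0157  0.011 ] Y -0.004846071787119752 [-0.0121  0.0068] 0.22498887457468877
```

It is still after more than 2 s of hanging. Now I'll regrasp it.

move_arm(
  targets=[
    [0,-0.07,0.4,0,0,0],
    [0,0,0.6,0,0,0],
    [0,0,0.6,0,0,0],
    [0,0,0.6,0,0,0],
    [0,0,0.25,0,0,0],
  ],
)

```text
time: 13.77
tool_pos: [0.5573, -0.0747, 0.1888]
tcp_rot: [-0.001, -0.096, 0.995, 0.0]
ft_force: [0.9, -0.6, -0.1]
finger_gap: 0.0857
grasp_force: 0.0
```

move_arm(
  targets=[
    [0,0,0,0,0,0],
    [0,0,0,0,0,0],
  ],
)

```text
time: 13.93
tool_pos: [0.5583, -0.0749, 0.1912]
tcp_rot: [-0.0, -0.096, 0.995, -0.0]
ft_force: [-0.0, -0.5, 0.2]
finger_gap: 0.0853
grasp_force: 0.0
```

move_arm(
  targets=[
    [0,0,0,0,0,0],
    [0,0,0,0,0,0],
    [0,0,0,0,0,0],
    [0,0,0,0,0,0],
    [0,0,0,0,0,0],
  ],
  grip=-1,
)

```text
time: 14.35
tool_pos: [0.5583, -0.0748, 0.1911]
tcp_rot: [0.0, -0.096, 0.995, -0.0]
ft_force: [1.1, -0.6, 0.1]
finger_gap: 0.0258
grasp_force: 0.0
```

move_arm(
  targets=[
    [0,0,0,0,0,0],
    [0,0,0,0,0,0],
    [0,0,0,0,0,0],
    [0,0,0,0,0,0],
    [0,0,0,0,0,0],
  ],
)

```text
time: 14.77
tool_pos: [0.5582, -0.0746, 0.1908]
tcp_rot: [0.0, -0.096, 0.995, 0.0]
ft_force: [0.4, 2.8, -0.4]
finger_gap: 0.015
grasp_force: 60.7
```

move_arm(
  targets=[
    [0,0,-0.15,0,0,0],
    [0,0,-0.15,0,0,0],
    [0,0,-0.15,0,0,0],
    [0,0,-0.15,0,0,0],
    [0,0,-0.15,0,0,0],
  ],
)

```text
time: 15.18
tool_pos: [0.5579, -0.0752, 0.2136]
tcp_rot: [-0.0, -0.096, 0.995, -0.0]
ft_force: [0.2, 0.6, -6.7]
finger_gap: 0.0156
grasp_force: 59.6
```

move_arm(
  targets=[
    [0,0,-0.3,0,0,0],
    [0,0,-0.3,0,0,0],
    [0,0,-0.2,0,0,0],
    [0,0,-0.1,0,0,0],
    [0,0,0,0,0,0],
  ],
)

```text
time: 15.6
tool_pos: [0.5585, -0.0749, 0.2412]
tcp_rot: [0.001, -0.096, 0.995, -0.0]
ft_force: [-0.3, -0.3, -7.0]
finger_gap: 0.0154
grasp_force: 59.7
```

```bash
python3 - <<'E'
from h import *
np.set_printoptions(precision=4,suppress=True)
p,d=shot('side','side7')
s=ctrl.observe();T=s['tool_pos'];print(T,s['tcp_rot'],s['ft_force'])
cv2.imwrite('pics/z7.png',cv2.resize(p[80:240,300:460],(600,600),interpolation=cv2.INTER_CUBIC))
E
```

```text
[ 0.5583 -0.0748  0.2406] [ 0.0002 -0.0957  0.9954 -0.    ] [-0.1372  0.4294 -7.5447]
```

View pics/z7.png

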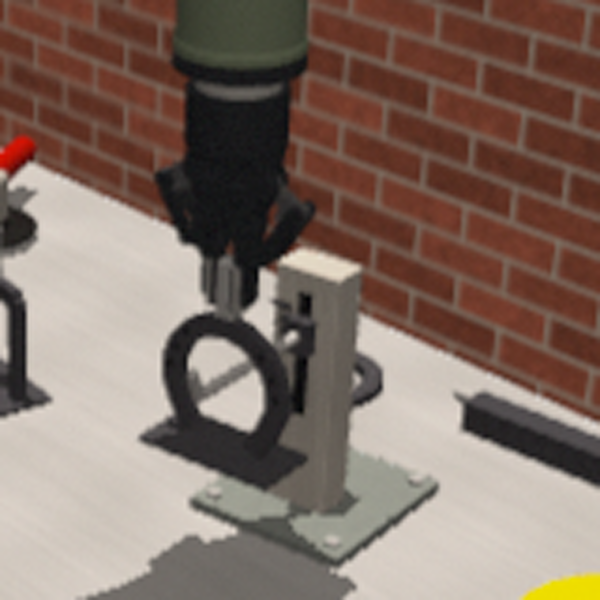

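The hook is back at its empty height, with its tip still inside the opening at crop (195,378) and clear of the shoe. I'll retreat along the bar, then go over the plate.

move_arm(
  targets=[
    [0.2,0,0,0,0,0],
    [0.4,0,0,0,0,0],
    [0.5,0,0,0,0,0],
    [0.5,0,0,0,0,0],
    [0.5,0,0,0,0,0],
  ],
)

```text
time: 16.07
tool_pos: [0.4949, -0.087, 0.2398]
tcp_rot: [-0.0, -0.096, 0.995, 0.0]
ft_force: [0.9, 0.1, -7.2]
finger_gap: 0.0153
grasp_force: 59.6
```

move_arm(
  targets=[
    [0.5,0,0,0,0,0],
    [0.5,0,0,0,0,0],
    [0.5,0,0,0,0,0],
    [0.5,0,0,0,0,0],
    [0.3,0,0,0,0,0],
  ],
)

```text
time: 16.48
tool_pos: [0.4266, -0.1004, 0.24]
tcp_rot: [-0.001, -0.095, 0.995, 0.0]
ft_force: [0.2, 0.0, -6.0]
finger_gap: 0.0151
grasp_force: 59.5
```

move_arm(
  targets=[
    [-0.1,-0.4,0,0,0,0],
    [-0.12,-0.7,0,0,0,0],
    [-0.12,-0.8,0,0,0,0],
    [-0.12,-0.8,0,0,0,0],
    [-0.12,-0.8,0,0,0,0],
  ],
)

```text
time: 16.9
tool_pos: [0.4658, -0.2007, 0.2401]
tcp_rot: [-0.0, -0.096, 0.995, 0.0]
ft_force: [0.4, 0.5, -6.8]
finger_gap: 0.015
grasp_force: 59.8
```

move_arm(
  targets=[
    [-0.12,-0.8,0,0,0,0],
    [-0.12,-0.8,0,0,0,0],
    [-0.12,-0.8,0,0,0,0],
    [-0.12,-0.7,0,0,0,0],
    [-0.03,-0.4,0,0,0,0],
  ],
)

```text
time: 17.32
tool_pos: [0.5009, -0.3021, 0.2398]
tcp_rot: [-0.0, -0.095, 0.995, -0.0]
ft_force: [-0.3, 0.3, -6.7]
finger_gap: 0.0155
grasp_force: 59.9
```

move_arm(
  targets=[
    [0,0,0.4,0,0,0],
    [0,0,0.6,0,0,0],
    [0,0,0.6,0,0,0],
    [0,0,0.4,0,0,0],
    [0,0,0,0,0,0],
  ],
)

```text
time: 17.73
tool_pos: [0.4994, -0.2989, 0.1777]
tcp_rot: [-0.002, -0.096, 0.995, 0.001]
ft_force: [0.0, 1.3, -7.4]
finger_gap: 0.0151
grasp_force: 59.8
```

```bash
python3 - <<'E'
from h import *
np.set_printoptions(precision=4,suppress=True)
p,d=shot('side','side8')
s=ctrl.observe();T=s['tool_pos'];print(s['time'],T,s['tcp_rot'],s['joint_pos'],s['ft_force'],rel(np.r_[.501,-.2995,T[2]]-T))
W=world('side',d);D=W-T;m=(np.hypot(D[...,0],D[...,1])<.075)&(D[...,2]>-.16)&(D[...,2]<-.1)
print('foot',m.sum(),np.percentile(W[m],[2,50,98],axis=0))
E
```

```text
17.7833 [ 0.5    -0.2993  0.1793] [-0.0011 -0.0958  0.9954  0.0006] [ 0.2336  0.5344  0.2907  1.7753 -0.1932  0.8624  2.3752] [-0.1738  0.011  -6.7307] [-0.0313 -0.0119 -0.0001]
foot 683 [[ 0.4605 -0.358   0.0515]
 [ 0.4897 -0.3014  0.0568]
 [ 0.5314 -0.2454  0.0766]]
```

move_arm(
  targets=[
    [0,0,0.4,0,0,0],
    [0,0,0.4,0,0,0],
    [0,0,0.3,0,0,0],
    [0,0,0.2,0,0,0],
    [0,0,0.05,0,0,0],
  ],
)

```text
time: 18.2
tool_pos: [0.5002, -0.2996, 0.1385]
tcp_rot: [-0.001, -0.096, 0.995, 0.0]
ft_force: [-0.2, 1.0, -6.1]
finger_gap: 0.015
grasp_force: 59.8
```

move_arm(
  targets=[
    [0,0,0.04,0,0,0],
    [0,0,0.04,0,0,0],
    [0,0,0,0,0,0],
    [0,0,0,0,0,0],
  ],
)

```text
time: 18.53
tool_pos: [0.5009, -0.3, 0.1377]
tcp_rot: [0.0, -0.096, 0.995, -0.0]
ft_force: [-0.4, -0.6, -6.5]
finger_gap: 0.0153
grasp_force: 59.8
```

move_arm(
  targets=[
    [0,0,0.03,0,0,0],
    [0,0,0.03,0,0,0],
    [0,0,0,0,0,0],
    [0,0,0,0,0,0],
  ],
)

```text
time: 18.87
tool_pos: [0.5007, -0.2999, 0.1356]
tcp_rot: [-0.0, -0.096, 0.995, -0.0]
ft_force: [-0.5, 0.7, -7.8]
finger_gap: 0.0153
grasp_force: 59.9
```

move_arm(
  targets=[
    [0,0,0.03,0,0,0],
    [0,0,0.03,0,0,0],
    [0,0,0,0,0,0],
    [0,0,0,0,0,0],
  ],
)

```text
time: 19.2
tool_pos: [0.5007, -0.2999, 0.1337]
tcp_rot: [-0.0, -0.096, 0.995, 0.0]
ft_force: [-0.3, -0.1, -7.0]
finger_gap: 0.0154
grasp_force: 59.9
```

move_arm(
  targets=[
    [0,0,0.03,0,0,0],
    [0,0,0.02,0,0,0],
    [0,0,0,0,0,0],
    [0,0,0,0,0,0],
  ],
)

```text
time: 19.53
tool_pos: [0.5007, -0.2999, 0.1322]
tcp_rot: [-0.0, -0.096, 0.995, 0.0]
ft_force: [0.5, 0.5, -6.4]
finger_gap: 0.0151
grasp_force: 59.9
```

move_arm(
  targets=[
    [0,0,0.03,0,0,0],
    [0,0,0,0,0,0],
    [0,0,0,0,0,0],
  ],
)

```text
time: 19.78
tool_pos: [0.5009, -0.2999, 0.1316]
tcp_rot: [0.0, -0.096, 0.995, -0.0]
ft_force: [-0.4, 2.7, -0.3]
finger_gap: 0.0151
grasp_force: 60.6
```

move_arm(
  targets=[
    [0,0,0.03,0,0,0],
    [0,0,0,0,0,0],
    [0,0,0,0,0,0],
  ],
)

```text
time: 20.03
tool_pos: [0.5011, -0.2997, 0.1315]
tcp_rot: [0.001, -0.096, 0.995, 0.0]
ft_force: [-4.1, 6.4, 15.4]
finger_gap: 0.0151
grasp_force: 62.9
```

It is seated. I'll ease off 1 mm, release and rise.

move_arm(
  targets=[
    [0,0,-0.03,0,0,0],
    [0,0,0,0,0,0],
  ],
)

```text
time: 20.2
tool_pos: [0.5008, -0.2999, 0.1316]
tcp_rot: [0.0, -0.096, 0.995, -0.0]
ft_force: [-0.1, 3.1, 2.4]
finger_gap: 0.0152
grasp_force: 61.3
```

move_arm(
  targets=[
    [0,0,0,0,0,0],
    [0,0,0,0,0,0],
    [0,0,0,0,0,0],
    [0,0,0,0,0,0],
    [0,0,0,0,0,0],
  ],
  grip=1,
)

```text
time: 20.62
tool_pos: [0.5007, -0.3, 0.1314]
tcp_rot: [0.0, -0.096, 0.995, -0.0]
ft_force: [-0.7, -0.1, -0.3]
finger_gap: 0.0749
grasp_force: 0.0
```

move_arm(
  targets=[
    [0,0,0,0,0,0],
    [0,0,0,0,0,0],
    [0,0,0,0,0,0],
    [0,0,0,0,0,0],
  ],
)

```text
time: 20.95
tool_pos: [0.5007, -0.2999, 0.1314]
tcp_rot: [-0.0, -0.096, 0.995, -0.0]
ft_force: [0.0, 0.7, -0.0]
finger_gap: 0.0853
grasp_force: 0.0
```

move_arm(
  targets=[
    [0,0,-0.4,0,0,0],
    [0,0,-0.7,0,0,0],
    [0,0,-0.9,0,0,0],
    [0,0,-0.9,0,0,0],
    [0,0,-0.5,0,0,0],
  ],
)

```text
time: 21.37
tool_pos: [0.5012, -0.3005, 0.2372]
tcp_rot: [0.001, -0.095, 0.995, -0.001]
ft_force: [0.4, 0.2, -0.4]
finger_gap: 0.0855
grasp_force: 0.0
```

move_arm(
  targets=[
    [0,0,0,0,0,0],
    [0,0,0,0,0,0],
    [0,0,0,0,0,0],
  ],
)

```text
time: 21.62
tool_pos: [0.5005, -0.2997, 0.2333]
tcp_rot: [-0.0, -0.096, 0.995, 0.0]
ft_force: [-0.3, -0.8, -0.6]
finger_gap: 0.0855
grasp_force: 0.0
```

```bash
python3 - <<'E'
from h import *
p,d=shot('side','side9');s=ctrl.observe();print(s['time'],s['tool_pos'],s['ft_force'])
cv2.imwrite('pics/z9.png',cv2.resize(p[130:330,300:500],(600,600),interpolation=cv2.INTER_CUBIC))
E
```

```text
21.6667 [ 0.50038573 -0.29967543  0.23291455] [-0.69699223  0.34914728 -0.70495031]
```

View pics/z9.png

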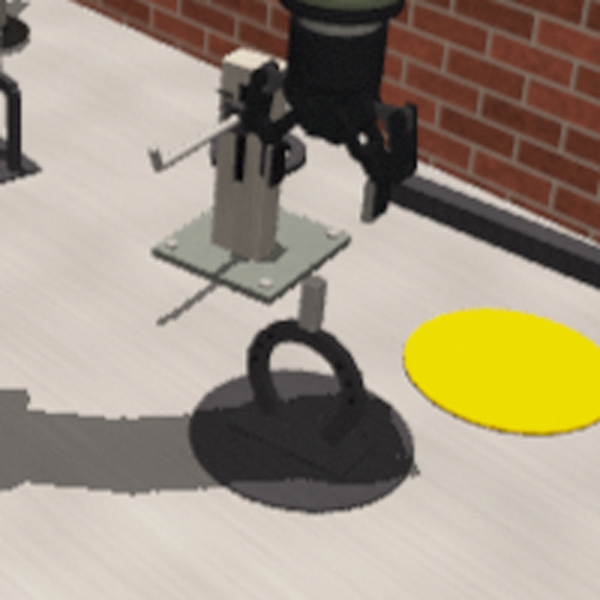

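The stop stands upright at the plate's centre, foot at crop (300,440), with the gripper clear above it.

```bash
python3 -c "
from workcell import ctrl
print(ctrl.sign_off())"
```

```text
the job is handed in; nothing more can be done
None
```

The horseshoe doorstop hung freely and still on the scale's hook for over two seconds. It now stands upright near the middle of the dark steel plate, released, and the job was handed in at about 22 s of the 53 s allowed.

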